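# Wedge up the lens carriage of a bonding fixture

### The job

Pick up the yellow wedge by its upright grip, lay it flat on the fixture's base plate and push its thin end straight in under the steel bar at the front of the blue lens carriage, until the carriage just lifts off the base plate, about 4 mm. Finish while still gripping the wedge there, flat on the plate, with the carriage resting on it and held steady. Lift the carriage with the wedge only, never with the gripper, and leave the lens tray, jar, brush and white puck where they are.

Things in the scene. Friction and masses are not known exactly. Their poses are not given: they have to be found in the camera images.
- mouth (a point): Fixed bonding fixture: point on the top face of its aluminium base plate (215 x 140 x 10 mm, top 10 mm above the bench), straight below the middle of the blue carriage's front bar. x points into the fixture, the way the wedge is pushed; y along the bar; z up. The plate is bare for 110 mm towards -x from here, and reaches 70 mm to each side.
- fixture: The same base plate; origin on the bench 10 mm straight below point mouth, same axes. Two fixed steel guide posts, 10 mm thick, tops 72 mm above the bench, stand at x = 45, y = +-56 mm. The plate ends at x = 105 mm.
- carriage (a joint): Lift of the blue lens carriage off the base plate in m: 0 with its four feet on the plate, grows upward to 0.018. The carriage (0.4 to 0.85 kg, black lens barrel on it, top 62 mm above the bench at rest, barrel axis at x = 52 mm in mouth's frame) slides freely on the two posts and sinks back by its weight.
- bar (a point): Middle of the underside of the round steel bar (12 mm thick, along y) at the carriage's front edge; 12 mm above the plate at rest, rises with the carriage (1 mm per 5 mm of wedge travel once they touch). Behind it the channel between the feet is 68 mm wide (34 mm each side of the middle), 12 mm high at rest, 90 mm deep, open at the back.
- wedge_grip (a point): Yellow rigid plastic wedge, 131 mm long, 0.15 kg, loose, flat on the bench at the start. Point in its upright grip block (16 mm thick in y, 41 mm long in x: from 18 mm behind this point to 23 mm ahead; 44 mm tall), 26 mm above the wedge's underside. x points to the thin end, y across, z up.
- wedge_tip (a point): Middle of the wedge's thin end, on its underside; 112 mm ahead of wedge_grip along x and 26 mm lower, same axes. The ramp, 34 mm wide, rises 1 in 5 from 5 mm high here to 23 mm high 90 mm behind. It first touches the bar when this end is 35 mm past the bar and lifts it 4 mm at 55 mm past.
- wedge: The same wedge; origin on its underside, 52 mm ahead of wedge_grip and 60 mm behind the thin end, same axes.
- lens_tray: Bystander: clear tray of black lens barrels, 120 x 170 x 22 mm, loose; origin under its centre.
- jar: Bystander: amber jar, 60 mm across, 55 mm tall, loose; origin under its centre.
- brush: Bystander: brush 170 mm long, lying along its x; origin about its middle on the bench.
- puck: Bystander: white round plastic puck, 90 mm across, 14 mm high with a small black lens on it (24 mm in all), loose; origin under its centre.

How it is judged:
On the way:
1. the wedge's thin end is in under the bar, between the feet, while the carriage still stands on the base plate (x of wedge_tip in the frame of fixture between 0.004 and 0.06 m and y of wedge_tip in the frame of fixture between -0.022 and 0.022 m and z of wedge_tip in the frame of fixture below 0.02 m and value of joint carriage below 0.0015 m), for 0.05 s.
At the end, for the whole second after the job is handed in: Carriage 2 to 6.5 mm off the plate, at rest, borne by the wedge (over 1 N), untouched by the robot; wedge at rest, gripped (over 2 N), flat on the plate (4 degrees, thin end within 3.5 mm), thin end 30 mm or more past the bar and within 22 mm of the channel's middle (value of joint carriage between 0.002 and 0.0065 m and contact force between wedge and carriage above 1 N and contact force between the fingers and wedge above 2 N and contact force between each of the fingers, the arm and carriage below 0.5 N and x of wedge_tip in the frame of fixture above 0.03 m and y of wedge_tip in the frame of fixture between -0.022 and 0.022 m and z of wedge_tip in the frame of fixture below 0.0135 m and angle between wedge_tip's own z axis and vertical below 0.07 rad and linear speed of each of carriage, wedge below 0.01 m/s); the arm keeps its last pose, push and grip.
It fails at once if the gripper or arm pushes on the carriage (contact force between any of the fingers, the arm and carriage above 3 N).
It fails at once if a bystander is moved more than 25 mm (distance of any of lens_tray, jar, brush, puck from where it was at the start of the episode above 0.025 m).
It also fails if it takes over 53 s, if anything falls off the work surface, if the arm or the gripper's body presses on something with over 40 N, if the wrist force passes 120 N, or if a joint passes its speed limit or range.

### The arm

A 6-joint arm with a two-finger parallel gripper is mounted at the origin on the work surface. World frame = base frame: x ahead of the robot, y to its left, z up, the work surface at z = 0. Lengths are in m, angles in rad, forces in N, time in s.
With the tool pointing down it reaches from about 0.25 to 0.775 m from the base axis. Payload 8.9 kg.
Tool frame: the origin (TCP) lies at the very end of the fingers, on their centre line; the grasp point (between the pads) lies 19 mm behind it; z points along the fingers, y is the direction in which the jaws open and shut (so a half turn about z gives the same grasp; the last joint's range is limited). The gripper opens to 85 mm and grips with 20 to 120 N. Pads are 22 mm wide; open, the fingers measure 114 mm over their backs; the gripper's body (76 mm by 85 mm) begins 54 mm behind the grasp point. The pads swing forward as they close: fully open they stand 13 mm farther back than shut.
Start: joints at [-1.462, 0.291, -0.153, 1.127, 0, 1.431], TCP at [0.129, -0.509, 0.231] pointing down, gripper open.
Joint ranges: [-2.52, 2.52], [-0.91, 1.74], [-1.3, 1.37], [-1.96, 2.02], [-1.52, 1.47], [-3.14, 3.14]. Speed limits (rad/s): [2.22, 2.22, 2.79, 3.14, 3.14, 3.14].

### API

Orientations are given as a unit quaternion [w, x, y, z].
In Python, from rig import manip gives the robot as it stands.
- The arm moves only by the tool drive_tool, never from a script. Its argument "moves" is a list of rows, each an object with "slide": the shift along the tool's x, y, z as a fraction of full scale, a list of three; "twist": the turn about the tool's z as a fraction of full scale. In form: [{"slide": [dx, dy, dz], "twist": twist}, ...]. A call has exactly 10 rows; each row shifts and turns the commanded pose from where the row before left it, along the tool's axes as they then stand; what a row does not reach is not made up. Full scale, the value 1, is 100 mm for a shift and 180 degrees for a turn. A row lasts 1/8 s, in which the tool goes at most 62.5 mm and 10.7 degrees, less where a joint would pass 70% of its speed; a pose out of reach is approached as far as the arm can. A call with a number of a shift or a turn outside -1 to 1 is refused whole. A call with a gripper value outside its range is refused whole. "fingers" is the opening, from 0 (shut) to 1 (fully open), set as the call begins (left out, the last holds). The fingers move at their own pace and stop on an object; "newtons" is the grip in N (left out, the last holds). Time passes only in rows, so rows that do not move let the fingers close, or fill a call up. It gives the time, the measured TCP pose, the force and the opening at its end, in the units of the state.
- manip.state(): the state, without advancing time (a new reading comes with each control period).
- manip.grab_frame(name): name is "side" or "top"; returns a dict with "pixels" (400x640x3 uint8, blue, green, red), "z_map" (400x640 float32, m along the optical axis (not along the pixel's ray), 0 where there is no reading), "fx", "fy", "cx", "cy" (pixels), "world_from_camera" (4x4, takes a point from camera to world coordinates). Camera axes: x right, y up, looking along -z (the intrinsics and any distortion apply to the point x, -y, -z); pixel columns grow to the right and rows downward; lengths in m; the calibration is good to about 2 mm. A picture is of the moment at which its call begins.
- manip.hand_in(): hands the job in, once; it reports no verdict.
The state is a dict: "clock": time; "joints": joint angles; "joint_vel": joint speeds; "joint_efforts": joint torques, N m; "ee_pos": TCP position; "tcp_rot": TCP orientation; "contact_force": force on the tool from outside, world axes, zero at the start; "torque": the same for the moment, N m; "gripper_width": finger opening in m.
Only numpy, scipy, OpenCV 4.12 (cv2) and the standard library are available. Lean on these libraries where they do the work, as an engineer would, in place of code of your own. Each camera call takes 0.05 s, during which the arm holds its last target.

## Working session

There is one attempt and no reset: what is moved stays moved. The work goes in short steps, Python scripts to look and compute and a tool call to move; the robot and the scene stay as the last step left them, time stands still between calls to the robot, and variables do not carry over. Pictures are saved under pics/ and viewed, and the job is handed in when it is done.

Besides the shell and the picture viewer there is one more tool, called as name([rows], argument=value, ...), one row to a line, values as JSON. drive_tool: Moves the arm, as the interface text tells. Shift numbers are shares of 100 mm and turn numbers shares of 180 degrees, none past 1 either way. Its arguments: {"type":"object","properties":{"moves":{"type":"array","items":{"type":"object","properties":{"slide":{"type":"array","items":{"type":"number","minimum":-1,"maximum":1}},"twist":{"type":"number","minimum":-1,"maximum":1}}}},"fingers":{"type":"number"},"newtons":{"type":"number"}},"required":["moves"]}

```bash
ls; mkdir -p pics; python3 - <<'E'
from rig import manip
import cv2,numpy as np
print(manip.state())
for n in ["top","side"]:
    f=manip.grab_frame(n); cv2.imwrite(f"pics/{n}0.png",f["pixels"]); np.savez(f"{n}0.npz",**f)
    print(n,f["fx"],f["fy"],f["cx"],f["cy"],f["world_from_camera"], [k for k in f])
E
```

```text
pics
{'clock': 0.0, 'joints': array([-1.46230000e+00,  2.91254475e-01, -1.54129637e-01,  1.12668155e+00,
       -6.63004867e-06,  1.43151801e+00]), 'joint_vel': array([-7.72873565e-04,  1.01887789e-03,  2.48240570e-05,  1.58733891e-03,
       -9.30734908e-04, -7.28469428e-04]), 'joint_efforts': array([ 6.63468563e-04, -5.37141395e+01,  3.31372440e+01,  1.59153430e-02,
       -1.50414562e-04, -6.04962352e-06]), 'ee_pos': array([ 0.12872024, -0.5085306 ,  0.23074447]), 'tcp_rot': array([-6.34645140e-04,  9.92335576e-01,  1.23570632e-01,  6.45317523e-06]), 'contact_force': array([-1.14055935,  0.0334535 , -0.14822575]), 'torque': array([-0.00691226,  0.03574752, -0.03843574]), 'gripper_width': 0.08549862616503748}
top 509.1632679801335 509.1632679801335 320.42996639190955 206.4953074076847 [[-7.28639893e-02  9.76063402e-01 -2.04917237e-01  3.12282256e-01]
 [-9.97340682e-01 -7.09899150e-02  1.64923305e-02  1.93896383e-02]
 [ 1.55050300e-03  2.05573994e-01  9.78640347e-01  1.61256148e+00]
 [ 0.00000000e+00  0.00000000e+00  0.00000000e+00  1.00000000e+00]] ['pixels', 'z_map', 'fx', 'fy', 'cx', 'cy', 'world_from_camera']
side 473.20005456500314 473.20005456500314 317.3694903959827 198.5386251271928 [[-0.90585958  0.29994375 -0.29908554  0.16161721]
 [-0.42325071 -0.66871728  0.61129047  0.96454472]
 [-0.01665091  0.6803315   0.73271536  1.22894969]
 [ 0.          0.          0.          1.        ]] ['pixels', 'z_map', 'fx', 'fy', 'cx', 'cy', 'world_from_camera']
```

View pics/top0.png

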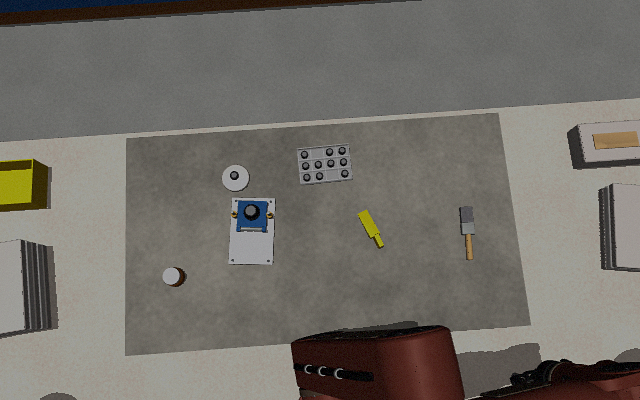

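View pics/side0.png

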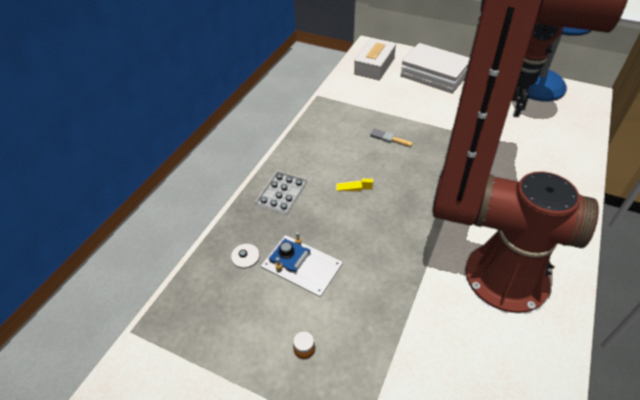

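The top view shows the wedge around (370,228), with the thin end at upper left and the narrow grip at lower right. The plate is around (252,231), with the blue carriage at its far end. Next I measure both.

```bash
cat > h.py <<'E'
import numpy as np,cv2
def ray(f,u,v):
    T=f["world_from_camera"]; u=np.asarray(u,float);v=np.asarray(v,float)
    d=np.stack([(u-f["cx"])/f["fx"],-(v-f["cy"])/f["fy"],-np.ones_like(u)],-1)
    return T[:3,3],d@T[:3,:3].T
def plane(f,uv,z):
    uv=np.asarray(uv,float); o,d=ray(f,uv[...,0],uv[...,1]); s=(z-o[2])/d[...,2]
    return o+d*s[...,None]
def cloud(f,m):
    v,u=np.nonzero(m); o,d=ray(f,u,v); z=f["z_map"][v,u]; k=z>0
    return (o+d*z[:,None])[k],np.stack([u,v],-1)[k]
def yellow(f,roi=None):
    h=cv2.cvtColor(f["pixels"],cv2.COLOR_BGR2HSV)
    m=cv2.inRange(h,(24,150,80),(34,255,255))
    if roi: 
        k=np.zeros_like(m);x0,y0,x1,y1=roi;k[y0:y1,x0:x1]=255;m&=k
    return m
E
python3 - <<'E'
from h import *
L={n:dict(np.load(n+"0.npz")) for n in("top","side")}
for n,roi in(("top",(340,195,400,260)),("side",(325,170,385,200))):
    f=L[n];m=yellow(f,roi);P,uv=cloud(f,m)
    print(n,len(P),P.min(0),P.max(0))
    for lo,hi in((-.01,.03),(.03,.06)):
        q=P[(P[:,2]>lo)&(P[:,2]<hi)]
        if len(q)>3:
            r=cv2.minAreaRect(q[:,:2].astype(np.float32)*1000);print(lo,len(q),q.mean(0),r,cv2.boxPoints(r).round(1).tolist())
f=L["top"]
h=cv2.cvtColor(f["pixels"],cv2.COLOR_BGR2HSV)
P,uv=cloud(f,np.ones((400,640),np.uint8)); 
# bench/plate heights
for u,v in((250,250),(300,250),(252,212),(378,242),(365,217)): print(u,v,plane(f,(u,v),0),f["z_map"][v,u])
blk=cv2.resize(f["pixels"][185:285,150:410],None,fx=3,fy=3,interpolation=cv2.INTER_CUBIC);cv2.imwrite("pics/t0z.png",blk)
f=L["side"];cv2.imwrite("pics/s0z.png",cv2.resize(f["pixels"][160:310,220:420],None,fx=4,fy=4,interpolation=cv2.INTER_CUBIC)[:600])
E
```

```text
top 345 [ 0.5026685  -0.19155568 -0.00371264] [ 0.6279866  -0.12327917  0.04994304]
-0.01 283 [ 0.5819054  -0.15478149  0.01303084] ((581.94873046875, -154.62655639648438), (90.01585388183594, 34.69597244262695), 24.164684295654297) [[533.7999877929688, -157.1999969482422], [548.0, -188.89999389648438], [630.0999755859375, -152.0], [615.9000244140625, -120.4000015258789]]
0.03 62 [ 0.5221436  -0.1790028   0.04358099] ((522.2003784179688, -178.8383026123047), (39.05131530761719, 14.825469970703125), 18.801654815673828) [[501.29998779296875, -178.10000610351562], [506.1000061035156, -192.10000610351562], [543.0999755859375, -179.60000610351562], [538.2999877929688, -165.5]]
side 297 [ 0.5049206  -0.20716474  0.00315469] [ 0.62599256 -0.12067058  0.0525733 ]
-0.01 236 [ 0.56918579 -0.15463998  0.01635315] ((570.48046875, -162.87562561035156), (118.05441284179688, 56.8567008972168), 33.709739685058594) [[505.6000061035156, -172.0], [537.2000122070312, -219.3000030517578], [635.4000244140625, -153.8000030517578], [603.7999877929688, -106.5]]
0.03 61 [ 0.52192924 -0.17183243  0.04273151] ((522.9925537109375, -172.8380584716797), (38.801658630371094, 18.91704750061035), 16.44742774963379) [[501.70001220703125, -169.3000030517578], [507.1000061035156, -187.39999389648438], [544.2999877929688, -176.39999389648438], [538.9000244140625, -158.3000030517578]]
250 250 [0.52525439 0.22577911 0.        ] 1.6098661
300 250 [0.51370541 0.06728601 0.        ] 1.6214036
252 212 [0.64785061 0.21386039 0.        ] 1.5736578
378 242 [ 0.52118813 -0.18252057  0.        ] 1.5772082
365 217 [ 0.60501665 -0.14852219  0.        ] 1.6382258
```

View pics/t0z.png

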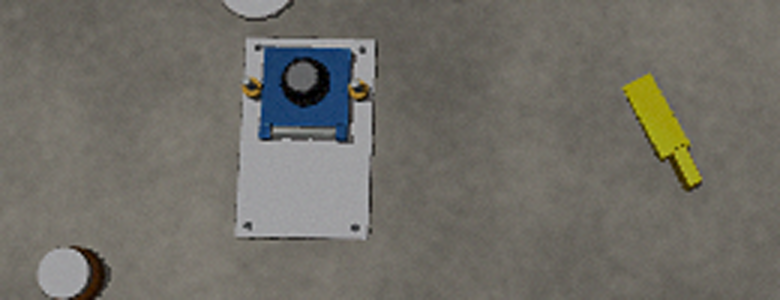

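View pics/s0z.png

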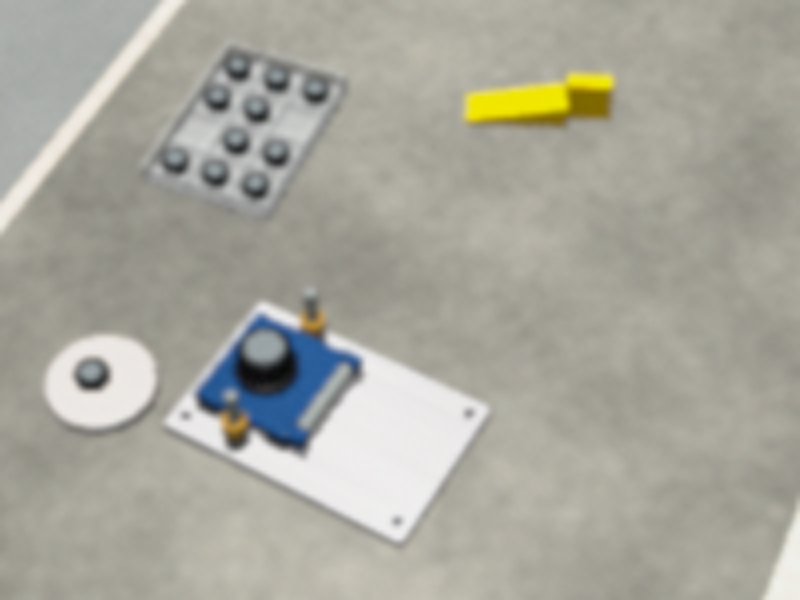

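The zooms show the carriage, the two posts and the silver front bar on the white plate. The bare part of the plate faces the robot. Next I fit the plate outline and the bar.

```bash
python3 - <<'E'
from h import *
L={n:dict(np.load(n+"0.npz")) for n in("top","side")}
for n,roi in(("top",(222,192,282,272)),("side",(255,230,345,300))):
    f=L[n];g=cv2.cvtColor(f["pixels"],cv2.COLOR_BGR2HSV)
    m=((g[...,2]>155)&(g[...,1]<45)).astype(np.uint8)*255
    k=np.zeros_like(m);x0,y0,x1,y1=roi;k[y0:y1,x0:x1]=255;m&=k
    _,lab,st,_=cv2.connectedComponentsWithStats(m);i=1+st[1:,4].argmax();v,u=np.nonzero(lab==i)
    # sub-pixel edges: pixel squares' corners
    uv=np.concatenate([np.stack([u+a,v+b],-1) for a in(-.5,.5) for b in(-.5,.5)])
    p=plane(f,uv,.010)[:,:2].astype(np.float32)*1000
    r=cv2.minAreaRect(p);print(n,st[i],r,cv2.boxPoints(r).round(1).tolist())
    # depth cloud blue
    mb=cv2.inRange(g,(100,120,50),(125,255,255))&k
    P,_=cloud(f,mb);P=P[P[:,2]>.02]; print("blue",P.mean(0),P.min(0),P.max(0),cv2.minAreaRect(P[:,:2].astype(np.float32)*1000))
    # edge points for plate sides: rows fits
f=L["top"];g=cv2.cvtColor(f["pixels"],cv2.COLOR_BGR2GRAY).astype(float)
Lp=[];Rp=[]
for v in range(238,260):
    row=g[v,222:284]; th=(row[20:40].mean()+np.median(row[[0,1,2,-1,-2,-3]]))/2
    w=np.nonzero(row>th)[0];a,b=w[0],w[-1]
    Lp.append((222+a-(row[a]-th)/(row[a]-row[a-1]),v));Rp.append((222+b+(row[b]-th)/(row[b]-row[b+1]),v))
for e in(Lp,Rp):
    q=plane(f,e,.01);c=np.polyfit(q[:,0],q[:,1],1);print("edge yaw",np.degrees(np.arctan(c[0])),"y at x=.52/.62:",np.polyval(c,.52),np.polyval(c,.62),np.std(q[:,1]-np.polyval(c,q[:,0])))
for u in (235,240,245,250,255,260,265): print(u,g[190:202,u].astype(int),g[258:270,u].astype(int), g[222:240,u].astype(int))
E
```

```text
top [ 229  216   45   49 1524] ((556.2293090820312, 219.33811950683594), (140.6115264892578, 153.55654907226562), 84.46915435791016) [[473.0, 156.8000030517578], [625.9000244140625, 142.0], [639.4000244140625, 281.8999938964844], [486.6000061035156, 296.70001220703125]]
blue [0.63186925 0.21188383 0.03120801] [0.57788219 0.1637575  0.02146929] [0.68102787 0.26222032 0.06710744] ((630.18505859375, 212.5227813720703), (92.5390625, 97.94512176513672), 84.76160430908203)
side [ 255  230   90   70 4655] ((596.5286254882812, 218.1361541748047), (292.55963134765625, 264.1302185058594), 24.474258422851562) [[408.70001220703125, 277.70001220703125], [518.0999755859375, 37.29999923706055], [784.4000244140625, 158.5], [675.0, 398.8999938964844]]
blue [0.6265393  0.22404182 0.03462838] [0.57940132 0.17087804 0.02060724] [0.67874865 0.26697393 0.06640324] ((628.583984375, 217.19056701660156), (92.77147674560547, 94.78870391845703), 85.17342376708984)
edge yaw -5.1801636105460185 y at x=.52/.62: 0.29237672199798276 0.283310915745505 0.0007698837269808034
edge yaw -3.5287054041110943 y at x=.52/.62
[... 609 characters left out ...]
0  99 100 103  99 104  83 166 165 119  54] [163 158 158 158 158 168  51 110 104 108 109 110] [ 58  56  60  61  64  61 148 107  68  81 165 163 156 156 158 158 156 157]
255 [ 98 102  98 102  99 104 103  67 164 163 166  57] [156 157 159 159 156 167  75 109 106 107 107 104] [ 61  52  59  58  59  64 138 106  89  80 163 160 158 161 160 157 156 158]
260 [ 96  99 101  96 104 102 100 104 160 160 165  55] [157 160 159 158 160 162 112 105 106 107 111 112] [ 63  55  62  62  56  58 132 124  79  79 162 159 158 159 162 158 160 157]
265 [101  99  95  99  98  97  97  95 163 162 162  80] [156 162 159 159 160 163 128 108 109 111 108 107] [ 64  66  64  76  64  45  44  43  43  24  64 164 161 160 159 161 161 157]
```

```bash
python3 - <<'E'
from h import *
f=dict(np.load("top0.npz"));g=cv2.GaussianBlur(cv2.cvtColor(f["pixels"],cv2.COLOR_BGR2GRAY).astype(float),(3,3),0.6)
g=cv2.cvtColor(f["pixels"],cv2.COLOR_BGR2GRAY).astype(float)
def first(arr):  # first crossing of 135 that is plate
    a=np.nonzero(arr>135)[0][0]; return a-(arr[a]-135)/(arr[a]-arr[a-1])
L=[(222+first(g[v,222:250]),v) for v in range(201,262)]
R=[(284-first(g[v,284:255:-1]),v) for v in range(201,262)]
T=[(u,190+first(g[190:215,u])) for u in range(238,270)]
B=[(u,275-first(g[275:250:-1,u])) for u in range(235,268)]
res={}
for n,e in(("L",L),("R",R),("T",T),("B",B)):
    q=plane(f,e,.01)[:,:2]*1000
    for _ in range(3):
        x0,y0=0,0;vx,vy,x0,y0=cv2.fitLine(q.astype(np.float32),cv2.DIST_HUBER,0,.01,.01).ravel()
        d=(q-[x0,y0])@[-vy,vx]; q=q[abs(d)<3]
    res[n]=(vx,vy,x0,y0);print(n,len(q),np.degrees(np.arctan2(vy,vx)),x0,y0,d.std())
for n in "LR":
    P=[np.linalg.solve(np.array([[res[n][0],-res[m][0]],[res[n][1],-res[m][1]]]),[res[m][2]-res[n][2],res[m][3]-res[n][3]])[0]*np.array(res[n][:2])+res[n][2:] for m in "TB"];print(n,P)
E
```

```text
Traceback (most recent call last):
IndexError: index 0 is out of bounds for axis 0 with size 0
```

```bash
cat > fx.py <<'E'
from h import *
def fit(f):
    g=cv2.cvtColor(f["pixels"],cv2.COLOR_BGR2GRAY).astype(float)
    def first(arr):
        a=np.nonzero(arr>135)[0]
        if len(a)==0 or a[0]==0: return np.nan
        a=a[0]; return a-(arr[a]-135)/(arr[a]-arr[a-1])
    L=[(222+first(g[v,222:250]),v) for v in range(201,262)]
    R=[(284-first(g[v,284:255:-1]),v) for v in range(201,262)]
    T=[(u,190+first(g[190:215,u])) for u in range(238,270)]
    B=[(u,275-first(g[275:250:-1,u])) for u in range(235,268)]
    res={}
    for n,e in(("L",L),("R",R),("T",T),("B",B)):
        e=np.array(e);e=e[~np.isnan(e).any(1)]
        q=plane(f,e,.01)[:,:2]*1000
        for _ in range(4):
            vx,vy,x0,y0=cv2.fitLine(q.astype(np.float32),cv2.DIST_HUBER,0,.01,.01).ravel()
            d=(q-[x0,y0])@[-vy,vx]; q=q[abs(d)<2.5]
        res[n]=(vx,vy,x0,y0);print(n,len(q),np.degrees(np.arctan2(vy,vx)),x0,y0,d.std())
    C={}
    for n in "LR":
        for m in "TB":
            a,b=res[n],res[m]
            t=np.linalg.solve([[a[0],-b[0]],[a[1],-b[1]]],[b[2]-a[2],b[3]-a[3]])
            C[n+m]=np.array(a[2:])+t[0]*np.array(a[:2]);print(n+m,C[n+m])
    for a,b in("LT","RT"),("LB","RB"),("LT","LB"),("RT","RB"): pass
    for a,b in(("LT","RT"),("LB","RB"),("LT","LB"),("RT","RB")): print(a,b,np.linalg.norm(C[a]-C[b]))
    t=(C["LT"]+C["RT"])/2;b=(C["LB"]+C["RB"])/2;x=(t-b)/np.linalg.norm(t-b)
    c=(t+b)/2; m=c+2.5*x; print("yaw",np.degrees(np.arctan2(x[1],x[0])),"mouth",m)
    return m,x
if __name__=="__main__": fit(dict(np.load("top0.npz")))
E
python3 fx.py
```

```text
L 58 -5.5092497 560.1643 288.598 0.7919281962733357
R 56 -5.477753 576.9497 148.82309 0.6723873701013754
T 32 85.925766 693.19196 211.4718 0.2864182965560258
B 33 84.911095 481.52872 224.029 0.41232819212855015
LT [697.74036 275.3285 ]
LB [487.89944 295.56808]
RT [687.9712  138.17644]
RB [475.69617 158.53302]
LT RT 137.49954
LB RB 137.57736
LT LB 210.81473
RT RB 213.24887
yaw -5.4934115 mouth [589.8153  216.66219]
```

drive_tool([
  {"slide": [0, 0, 0], "twist": -0.058},
  {"slide": [0, 0, 0], "twist": -0.058},
  {"slide": [0, 0, 0], "twist": -0.058},
  {"slide": [0, 0, 0], "twist": -0.058},
  {"slide": [0, 0, 0], "twist": -0.058},
  {"slide": [0, 0, 0], "twist": -0.058},
  {"slide": [0, 0, 0], "twist": -0.058},
  {"slide": [0, 0, 0], "twist": -0.058},
  {"slide": [0, 0, 0], "twist": -0.058},
  {"slide": [0, 0, 0], "twist": -0.058},
], fingers=1)

```text
clock: 1.35
ee_pos: [0.1287, -0.5087, 0.231]
tcp_rot: [-0.0, 0.508, 0.861, 0.0]
contact_force: [-0.4, -1.0, -0.5]
gripper_width: 0.0855
```

drive_tool([
  {"slide": [0, 0, 0], "twist": -0.058},
  {"slide": [0, 0, 0], "twist": -0.058},
  {"slide": [0, 0, 0], "twist": -0.058},
  {"slide": [0, 0, 0], "twist": -0.058},
  {"slide": [0, 0, 0], "twist": -0.058},
  {"slide": [0, 0, 0], "twist": -0.058},
  {"slide": [0, 0, 0], "twist": -0.058},
  {"slide": [0, 0, 0], "twist": -0.058},
  {"slide": [0, 0, 0], "twist": 0},
  {"slide": [0, 0, 0], "twist": 0},
])

```text
clock: 2.6
ee_pos: [0.1287, -0.5088, 0.2311]
tcp_rot: [0.0, -0.19, 0.982, 0.0]
contact_force: [0.2, 0.6, 0.3]
gripper_width: 0.0851
```

```bash
cat > go.py <<'E'
import sys,numpy as np
from rig import manip
from scipy.spatial.transform import Rotation as R
s=manip.state();q=s["tcp_rot"];r=R.from_quat([q[1],q[2],q[3],q[0]]).as_matrix()
t=np.array([float(a) for a in sys.argv[1:4]]);d=r.T@(t-s["ee_pos"])
print("tool dx mm",(d*1000).round(2),"toolx yaw",np.degrees(np.arctan2(r[1,0],r[0,0])),"tilt",np.degrees(np.arccos(-r[2,2])),"pos",s["ee_pos"],"clk",s["clock"])
E
python3 go.py 0.520 -0.180 0.13
```

```text
tool dx mm [-485.62  159.28  101.25] toolx yaw -158.11571317622784 tilt 0.02236638948679979 pos [ 0.12874515 -0.50884518  0.23113317] clk 2.6
```

drive_tool([
  {"slide": [-0.24, 0.08, 0.05], "twist": 0},
  {"slide": [-0.4, 0.13, 0.08], "twist": 0},
  {"slide": [-0.5, 0.165, 0.1], "twist": 0},
  {"slide": [-0.5, 0.165, 0.1], "twist": 0},
  {"slide": [-0.5, 0.165, 0.1], "twist": 0},
  {"slide": [-0.5, 0.165, 0.1], "twist": 0},
  {"slide": [-0.5, 0.165, 0.1], "twist": 0},
  {"slide": [-0.5, 0.165, 0.1], "twist": 0},
  {"slide": [-0.5, 0.165, 0.1], "twist": 0},
  {"slide": [-0.5, 0.165, 0.1], "twist": 0},
])

```text
clock: 3.85
ee_pos: [0.5023, -0.1913, 0.1381]
tcp_rot: [0.0, -0.19, 0.982, -0.0]
contact_force: [-0.3, -0.8, 0.2]
gripper_width: 0.0853
```

```bash
python3 go.py 0.520 -0.180 0.10
```

```text
tool dx mm [-20.61   3.86  38.06] toolx yaw -158.07039335355842 tilt 0.023939744371063554 pos [ 0.50231442 -0.19126405  0.13805349] clk 3.85
```

drive_tool([
  {"slide": [-0.1, 0.02, 0.1], "twist": -0.005},
  {"slide": [-0.1, 0.018, 0.1], "twist": 0},
  {"slide": [0, 0, 0.1], "twist": 0},
  {"slide": [0, 0, 0.08], "twist": 0},
  {"slide": [0, 0, 0], "twist": 0},
  {"slide": [0, 0, 0], "twist": 0},
  {"slide": [0, 0, 0], "twist": 0},
  {"slide": [0, 0, 0], "twist": 0},
  {"slide": [0, 0, 0], "twist": 0},
  {"slide": [0, 0, 0], "twist": 0},
])

```text
clock: 5.1
ee_pos: [0.5181, -0.1813, 0.1004]
tcp_rot: [0.0, -0.2, 0.98, -0.0]
contact_force: [-0.2, 0.1, 0.3]
gripper_width: 0.0856
```

```bash
python3 go.py 0.520 -0.180 0.010;python3 - <<'E'
from rig import manip
import cv2,numpy as np
for n,(x0,y0,x1,y1) in dict(top=(300,180,460,300),side=(300,130,460,250)).items():
    f=manip.grab_frame(n); cv2.imwrite(f"pics/{n}1.png",cv2.resize(f["pixels"][y0:y1,x0:x1],None,fx=4,fy=4,interpolation=cv2.INTER_CUBIC))
E
```

```text
tool dx mm [-2.3   0.45 90.35] toolx yaw -156.97676469326467 tilt 0.003411036536220952 pos [ 0.51805514 -0.18130872  0.10035165] clk 5.1
```

View pics/side1.png

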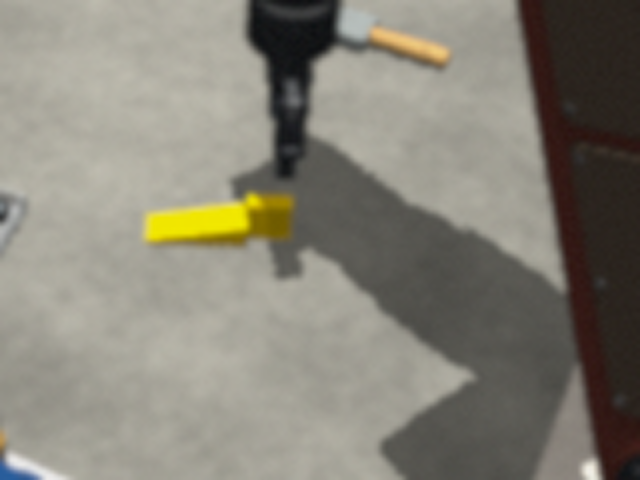

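View pics/top1.png

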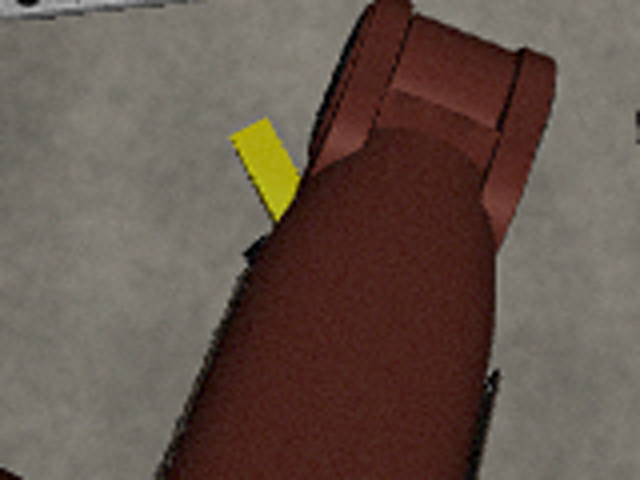

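The side view shows the shut-plane of the fingers (285,165) right above the grip (270,215), so I descend and grip.

drive_tool([
  {"slide": [-0.02, 0, 0.15], "twist": 0},
  {"slide": [0, 0, 0.2], "twist": 0},
  {"slide": [0, 0, 0.2], "twist": 0},
  {"slide": [0, 0, 0.15], "twist": 0},
  {"slide": [0, 0, 0.1], "twist": 0},
  {"slide": [0, 0, 0.06], "twist": 0},
  {"slide": [0, 0, 0.03], "twist": 0},
  {"slide": [0, 0, 0.01], "twist": 0},
  {"slide": [0, 0, 0], "twist": 0},
  {"slide": [0, 0, 0], "twist": 0},
])

```text
clock: 6.45
ee_pos: [0.5201, -0.1807, 0.0106]
tcp_rot: [0.0, -0.2, 0.98, -0.0]
contact_force: [-0.4, 0.1, -0.2]
gripper_width: 0.0855
```

drive_tool([
  {"slide": [0, 0, 0], "twist": 0},
  {"slide": [0, 0, 0], "twist": 0},
  {"slide": [0, 0, 0], "twist": 0},
  {"slide": [0, 0, 0], "twist": 0},
  {"slide": [0, 0, 0], "twist": 0},
  {"slide": [0, 0, 0], "twist": 0},
  {"slide": [0, 0, 0], "twist": 0},
  {"slide": [0, 0, 0], "twist": 0},
  {"slide": [0, 0, 0], "twist": 0},
  {"slide": [0, 0, 0], "twist": 0},
], fingers=0, newtons=50)

```text
clock: 7.7
ee_pos: [0.5199, -0.1805, 0.0104]
tcp_rot: [0.0, -0.2, 0.98, 0.0]
contact_force: [-1.4, 1.3, 5.8]
gripper_width: 0.0154
```

drive_tool([
  {"slide": [0, 0, -0.03], "twist": 0},
  {"slide": [0, 0, -0.08], "twist": 0},
  {"slide": [0, 0, -0.15], "twist": 0},
  {"slide": [0, 0, -0.2], "twist": 0},
  {"slide": [0, 0, -0.14], "twist": 0},
  {"slide": [0, 0, -0.1], "twist": 0.03},
  {"slide": [0, 0, 0], "twist": 0.05},
  {"slide": [0, 0, 0], "twist": 0.05},
  {"slide": [0, 0, 0], "twist": 0.028},
  {"slide": [0, 0, 0], "twist": 0},
])

```text
clock: 8.95
ee_pos: [0.52, -0.1806, 0.0808]
tcp_rot: [0.0, 0.047, 0.999, -0.0]
contact_force: [0.6, 1.2, -2.1]
gripper_width: 0.0153
```

```bash
python3 go.py 0.4536 0.2296 0.07
```

```text
tool dx mm [104.61 402.21  10.7 ] toolx yaw 174.6136983081158 tilt 0.02756002116409688 pos [ 0.51998939 -0.18064944  0.08082835] clk 8.95
```

drive_tool([
  {"slide": [0.15, 0.15, 0], "twist": 0},
  {"slide": [0.25, 0.35, 0], "twist": 0},
  {"slide": [0.25, 0.5, 0], "twist": 0},
  {"slide": [0.2, 0.5, 0], "twist": 0},
  {"slide": [0.15, 0.55, 0], "twist": 0},
  {"slide": [0.05, 0.55, 0], "twist": 0},
  {"slide": [0, 0.5, 0], "twist": 0},
  {"slide": [0, 0.4, 0], "twist": 0},
  {"slide": [0, 0.3, 0], "twist": 0},
  {"slide": [0, 0.22, 0], "twist": 0},
])

```text
clock: 10.2
ee_pos: [0.4534, 0.2311, 0.0806]
tcp_rot: [0.0, 0.045, 0.999, 0.0]
contact_force: [-0.2, 0.2, -2.1]
gripper_width: 0.0153
```

drive_tool([
  {"slide": [0, 0, 0], "twist": 0},
  {"slide": [0, 0, 0], "twist": 0},
  {"slide": [0, 0, 0], "twist": 0},
  {"slide": [0, 0, 0], "twist": 0},
  {"slide": [0, 0, 0], "twist": 0},
  {"slide": [0, 0, 0], "twist": 0},
  {"slide": [0, 0, 0], "twist": 0},
  {"slide": [0, 0, 0], "twist": 0},
  {"slide": [0, 0, 0], "twist": 0},
  {"slide": [0, 0, 0], "twist": 0},
])

```text
clock: 11.45
ee_pos: [0.4533, 0.2296, 0.0803]
tcp_rot: [0.0, 0.047, 0.999, -0.0]
contact_force: [-0.5, 0.8, -0.9]
gripper_width: 0.0154
```

```bash
python3 go.py 0.4536 0.2296 0.025;python3 - <<'E'
from rig import manip
import cv2,numpy as np
for n,(x0,y0,x1,y1) in dict(top=(190,170,350,290),side=(200,200,360,320)).items():
    f=manip.grab_frame(n); np.savez(n+"2.npz",**f);cv2.imwrite(f"pics/{n}2.png",cv2.resize(f["pixels"][y0:y1,x0:x1],None,fx=4,fy=4,interpolation=cv2.INTER_CUBIC))
E
```

```text
tool dx mm [-2.600e-01  3.000e-02  5.531e+01] toolx yaw 174.57816274358413 tilt 0.0023668237814983644 pos [0.4533335  0.22959842 0.08030533] clk 11.45
```

View pics/side2.png

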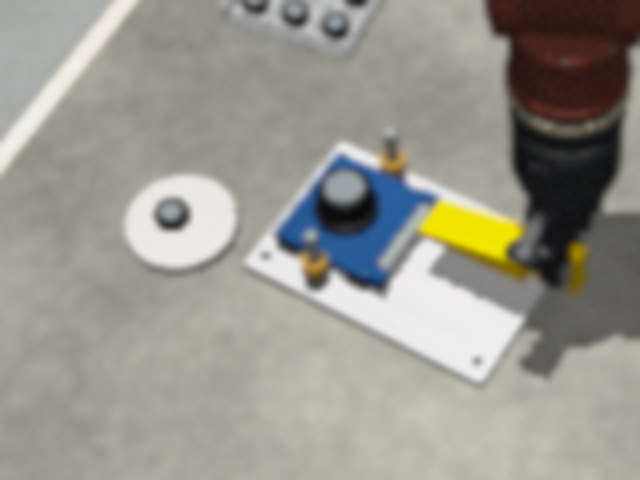

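View pics/top2.png

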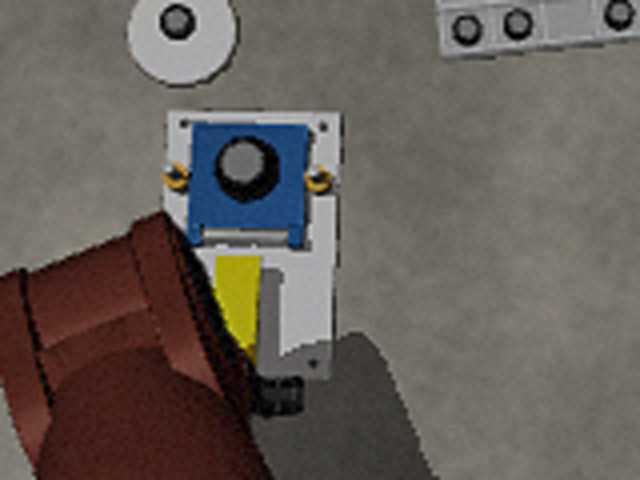

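The wedge hangs level in front of the bar, with its tip about (240,256) in the top crop. I'll measure its yaw, tip and pitch.

```bash
python3 - <<'E'
from h import *
f=dict(np.load("top2.npz"));m=yellow(f,(240,230,258,262));P,uv=cloud(f,m);P=P[(P[:,2]>.06)&(P[:,2]<.12)];print(len(P),P.min(0),P.max(0))
A=np.c_[P[:,:2],np.ones(len(P))];c=np.linalg.lstsq(A,P[:,2],rcond=None)[0];print("ramp plane",c, "slope",np.hypot(*c[:2]),"dir",np.degrees(np.arctan2(-c[1],-c[0])))
r=cv2.minAreaRect(P[:,:2].astype(np.float32)*1000);print(r,cv2.boxPoints(r).round(1).tolist())
# tip by edges: pixels at front row
for v in range(232,264):
    u=np.nonzero(m[v])[0]
    if len(u): print(v,u.min(),u.max(),end=' | ')
a=np.radians(-5.4);x=np.array([np.cos(a),np.sin(a)]);y=np.array([-x[1],x[0]]);M=np.array([.590,.2167])
q=(P[:,:2]-M);print("\nfix frame x",np.percentile(q@x,[0,1,99,100]),"y",np.percentile(q@y,[0,2,98,100]))
s=np.round(q@x*100).astype(int)
for k in np.unique(s): print(k,(q@y)[s==k].min(),(q@y)[s==k].max(),P[s==k][:,2].mean())
E
python3 - <<'E'
import sys;sys.path.insert(0,'.')
from fx import *
fit(dict(np.load("top2.npz")))
E
```

```text
209 [0.4860376  0.2020197  0.06829759] [0.56569252 0.23571821 0.09097295]
ramp plane [-0.20363305  0.02694121  0.18266751] slope 0.20540751286598144 dir -7.536618358190237
((525.9139404296875, 219.6489715576172), (33.509525299072266, 78.44184875488281), 87.26541137695312) [[485.8999938964844, 204.8000030517578], [564.2999877929688, 201.0], [565.9000244140625, 234.5], [487.5, 238.3000030517578]]
234 244 254 | 235 244 254 | 236 244 254 | 237 244 254 | 238 244 254 | 239 244 254 | 240 244 254 | 241 244 254 | 242 243 254 | 243 243 254 | 244 244 254 | 245 244 253 | 246 245 253 | 247 245 254 | 248 245 254 | 249 246 253 | 250 246 253 | 251 246 253 | 252 247 253 | 253 248 253 | 254 249 253 | 255 249 253 | 256 250 251 | 257 251 251 | 258 252 252 | 259 253 253 | 
fix frame x [-0.10257521 -0.09658764 -0.0248765  -0.02418989] y [-0.01976503 -0.01901935  0.01246446  0.01429112]
-10 -0.019577713066135177 -0.013433263384007865 0.08743023615945604
-9 -0.01872470672722172 -0.0064439049327871 0.08660965282940003
-8 -0.019033958558758474 0.0032726412562156643 0.08426792470426249
-7 -0.01976502624515451 0.007139979457053677 0.08335218847823322
-6 -0.01942399647895766 0.0109907762634694 0.08086477577019752
-5 -0.019371602593751404 0.014291119889501318 0.0785403634553618
-4 -0.0185383547238101 0.012558140934579635 0.07645568201502502
-3 -0.0177073506192452 0.013235427590625463 0.074574988295859
-2 -0.016538553803023635 -0.004665474600073549 0.07121095609588379
L 23 17.94531 554.0563 245.59964 0.8611909211636921
R 51 -5.743514 573.1163 148.85037 0.6026824145112131
T 32 86.023445 693.5999 211.45319 0.29830017299794337
B 4 78.28238 504.61115 203.29672 0.5722106085519597
LT [699.2423  292.62027]
LB [510.45648 231.4792 ]
RT [688.4417 137.2509]
RB [494.94907 156.71246]
LT RT 155.74432
LB RB 76.35801
LT LB 198.43971
RT RB 194.4689
yaw 6.2223325 mouth [600.7577  204.78667]
```

drive_tool([
  {"slide": [0, 0.025, 0.05], "twist": 0.005},
  {"slide": [0, 0, 0.1], "twist": 0},
  {"slide": [0, 0, 0.12], "twist": 0},
  {"slide": [0, 0, 0.12], "twist": 0},
  {"slide": [0, 0, 0.1], "twist": 0},
  {"slide": [0, 0, 0.05], "twist": 0},
  {"slide": [0, 0, 0.03], "twist": 0},
  {"slide": [0, 0, 0.01], "twist": 0},
  {"slide": [0, 0, 0], "twist": 0},
  {"slide": [0, 0, 0], "twist": 0},
])

```text
clock: 12.8
ee_pos: [0.4538, 0.2321, 0.0226]
tcp_rot: [0.0, 0.055, 0.998, 0.0]
contact_force: [0.6, -0.6, -1.5]
gripper_width: 0.0153
```

drive_tool([
  {"slide": [0, 0, 0.005], "twist": 0},
  {"slide": [0, 0, 0.005], "twist": 0},
  {"slide": [0, 0, 0.005], "twist": 0},
  {"slide": [0, 0, 0], "twist": 0},
  {"slide": [0, 0, 0], "twist": 0},
  {"slide": [0, 0, 0], "twist": 0},
  {"slide": [0, 0, 0], "twist": 0},
  {"slide": [0, 0, 0], "twist": 0},
  {"slide": [0, 0, 0], "twist": 0},
  {"slide": [0, 0, 0], "twist": 0},
])

```text
clock: 14.05
ee_pos: [0.4536, 0.2321, 0.0208]
tcp_rot: [0.0, 0.055, 0.998, 0.0]
contact_force: [-0.2, 0.2, -1.4]
gripper_width: 0.0151
```

```bash
python3 go.py 0.4536 0.2296 0.0204
```

```text
tool dx mm [-0.3  -2.45  0.41] toolx yaw 173.67742516431508 tilt 0.001252304346240626 pos [0.45357147 0.23206733 0.02080945] clk 14.05
```

drive_tool([
  {"slide": [0, 0, 0.004], "twist": 0},
  {"slide": [0, 0, 0.003], "twist": 0},
  {"slide": [0, 0, 0.003], "twist": 0},
  {"slide": [0, 0, 0], "twist": 0},
  {"slide": [0, 0, 0], "twist": 0},
  {"slide": [0, 0, 0], "twist": 0},
  {"slide": [0, 0, 0], "twist": 0},
  {"slide": [0, 0, 0], "twist": 0},
  {"slide": [0, 0, 0], "twist": 0},
  {"slide": [0, 0, 0], "twist": 0},
])

```text
clock: 15.3
ee_pos: [0.4535, 0.2321, 0.0203]
tcp_rot: [0.0, 0.055, 0.998, 0.0]
contact_force: [-3.2, -1.0, 7.2]
gripper_width: 0.0154
```

```bash
python3 go.py 0.4536 0.2296 0.0204;python3 - <<'E'
from rig import manip
import cv2,numpy as np
for n,(x0,y0,x1,y1) in dict(top=(190,170,350,290),side=(200,200,360,320)).items():
    f=manip.grab_frame(n); np.savez(n+"3.npz",**f);cv2.imwrite(f"pics/{n}3.png",cv2.resize(f["pixels"][y0:y1,x0:x1],None,fx=4,fy=4,interpolation=cv2.INTER_CUBIC))
from h import *
for n,roi in(("top",(236,220,262,268)),("side",(290,235,350,290))):
    f=dict(np.load(n+"3.npz"));m=yellow(f,roi);P,uv=cloud(f,m);P=P[(P[:,2]>.005)&(P[:,2]<.036)]
    a=np.radians(-5.4);x=np.array([np.cos(a),np.sin(a)]);y=np.array([-x[1],x[0]]);M=np.array([.590,.2167])
    q=(P[:,:2]-M);print(n,"x max",np.sort(q@x)[-6:])
    s=np.round(q@x*100).astype(int)
    for k in np.unique(s): print(k,(q@y)[s==k].min().round(4),(q@y)[s==k].max().round(4),P[s==k][:,2].mean().round(4))
E
```

```text
tool dx mm [-0.34 -2.47 -0.09] toolx yaw 173.68221828461307 tilt 0.014180606368911842 pos [0.45353631 0.23209545 0.02031001] clk 15.3
top x max [-0.02564381 -0.02527368 -0.02522266 -0.0252049  -0.02509204 -0.02465326]
-10 -0.0155 -0.0114 0.0293
-9 -0.0173 -0.004 0.0247
-8 -0.0172 0.0025 0.0234
-7 -0.0165 0.0086 0.0246
-6 -0.0189 0.0127 0.0213
-5 -0.0184 0.0147 0.0186
-4 -0.0174 0.0152 0.0172
-3 -0.0172 0.0153 0.0156
-2 0.004 0.004 0.0069
side x max [-0.02905345 -0.02892886 -0.02775009 -0.02667492 -0.02655252 -0.02600998]
-15 0.0044 0.0112 0.0276
-11 0.0165 0.0198 0.0241
-10 -0.011 0.0187 0.0297
-9 -0.0131 0.0192 0.0294
-8 -0.0117 0.0219 0.0273
-7 -0.0137 0.0175 0.0254
-6 -0.0162 0.0193 0.023
-5 -0.0086 0.0174 0.0228
-4 -0.0116 0.0189 0.0198
-3 -0.0129 0.0169 0.018
```

View pics/side3.png

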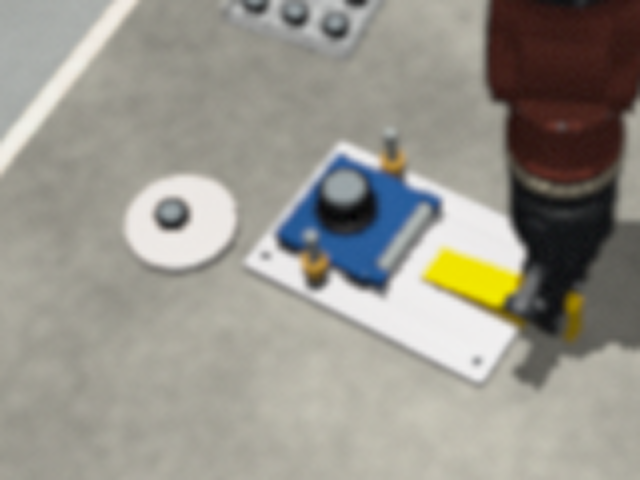

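View pics/top3.png

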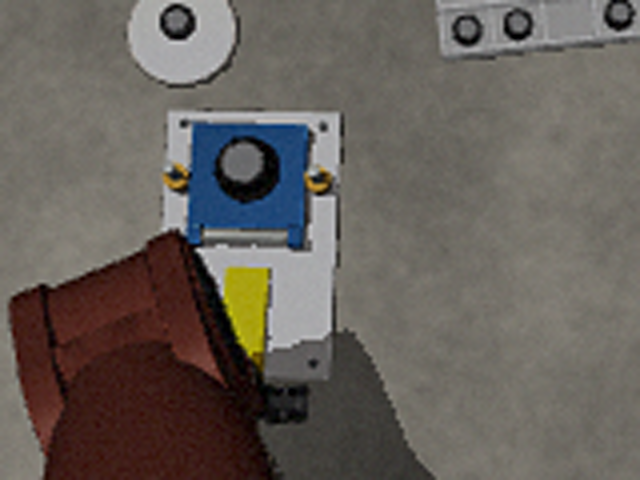

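The wedge sits flat on the plate, with 7 N upward on the tool. Its thin end is about 25 mm short of the bar and centred to within 2 mm. Now I push 45 mm in.

drive_tool([
  {"slide": [-0.03, 0.001, 0], "twist": 0},
  {"slide": [-0.05, 0.001, 0], "twist": 0},
  {"slide": [-0.06, 0.001, 0], "twist": 0},
  {"slide": [-0.06, 0.001, 0], "twist": 0},
  {"slide": [-0.06, 0.001, 0], "twist": 0},
  {"slide": [-0.06, 0.001, 0], "twist": 0},
  {"slide": [-0.06, 0.001, 0], "twist": 0},
  {"slide": [-0.05, 0, 0], "twist": 0},
  {"slide": [-0.02, 0, 0], "twist": 0},
  {"slide": [0, 0, 0], "twist": 0},
], newtons=90)

```text
clock: 16.65
ee_pos: [0.4973, 0.2281, 0.0205]
tcp_rot: [-0.001, 0.055, 0.998, 0.0]
contact_force: [-7.6, 1.4, 13.3]
gripper_width: 0.015
```

```bash
cat > look.py <<'E'
import sys
from h import *
from rig import manip
k=sys.argv[1]
s=manip.state()
q=s["ee_pos"][:2]-np.array([.590,.2167]);a=np.radians(-5.4);x=np.array([np.cos(a),np.sin(a)]);y=np.array([-x[1],x[0]])
print(s["clock"],s["ee_pos"],"F",s["contact_force"],"T",s["torque"],"w",s["gripper_width"],"TCP fix x,y",q@x,q@y,"tip x est",q@x+.112)
for n,(x0,y0,x1,y1) in dict(top=(190,170,350,290),side=(200,200,360,320)).items():
    f=manip.grab_frame(n); np.savez(n+k+".npz",**f);cv2.imwrite(f"pics/{n}{k}.png",cv2.resize(f["pixels"][y0:y1,x0:x1],None,fx=4,fy=4,interpolation=cv2.INTER_CUBIC))
    f0=dict(np.load(n+"3.npz"))
    g=cv2.cvtColor(f["pixels"],cv2.COLOR_BGR2HSV);mb=cv2.inRange(g,(100,120,50),(125,255,255))
    g0=cv2.cvtColor(f0["pixels"],cv2.COLOR_BGR2HSV);mb&=cv2.inRange(g0,(100,120,50),(125,255,255))
    z=np.zeros_like(mb);z[195:275,225:320]=255;mb&=z
    P,_=cloud(f,mb);P0,_=cloud(f0,mb);print(n,"blue z median",np.median(P[:,2]),"before",np.median(P0[:,2]),"mean diff",np.mean(np.clip(P[:,2]-P0[:,2],-.01,.01)) if len(P)==len(P0) else None,len(P))
E
python3 look.py 4
```

```text
16.65 [0.49734614 0.22812556 0.02047269] F [-7.64452866  1.3572644  13.32869329] T [0.04750081 1.33856687 0.00954293] w 0.014987425916734758 TCP fix x,y -0.09331789692515972 0.002655358715935499 tip x est 0.01868210307484028
top blue z median 0.03065467136374722 before 0.031080783928606248 mean diff None 464
side blue z median 0.03444282873112625 before 0.03431330418421563 mean diff None 397
```

View pics/side4.png

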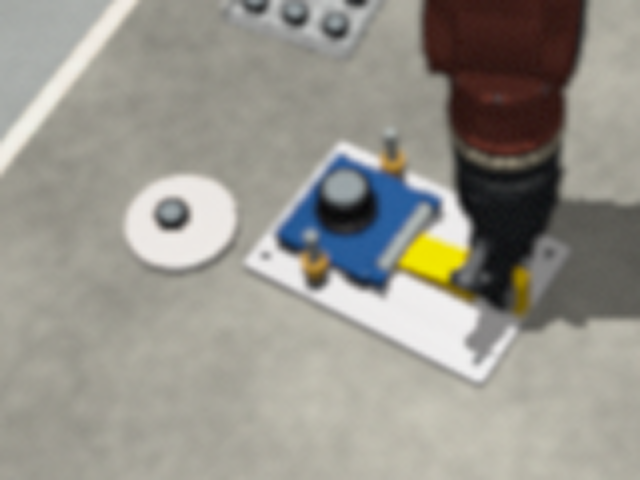

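View pics/top4.png

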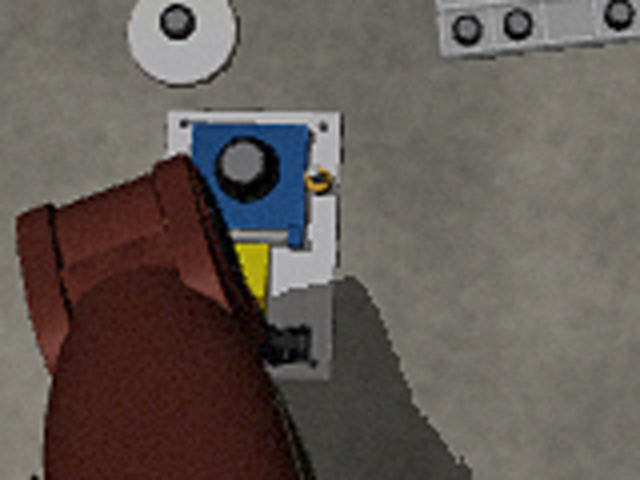

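The thin end is under the bar and the carriage height is unchanged. I keep pushing in stages and watch the force.

drive_tool([
  {"slide": [-0.02, 0, -0.002], "twist": 0},
  {"slide": [-0.025, 0, 0], "twist": 0},
  {"slide": [-0.025, 0.001, 0], "twist": 0},
  {"slide": [-0.025, 0, 0], "twist": 0},
  {"slide": [-0.025, 0.001, 0], "twist": 0},
  {"slide": [-0.02, 0, 0], "twist": 0},
  {"slide": [0, 0, 0], "twist": 0},
  {"slide": [0, 0, 0], "twist": 0},
  {"slide": [0, 0, 0], "twist": 0},
  {"slide": [0, 0, 0], "twist": 0},
])

```text
clock: 18.0
ee_pos: [0.5114, 0.2267, 0.0205]
tcp_rot: [-0.001, 0.055, 0.998, 0.0]
contact_force: [-6.0, 0.7, 9.9]
gripper_width: 0.0149
```

```bash
python3 look.py 5
```

```text
18.0 [0.51135642 0.22673821 0.02049105] F [-5.97288725  0.68623016  9.91058415] T [0.1445685  1.1145109  0.01620872] w 0.01490568854062028 TCP fix x,y -0.07923923728582606 0.0025926451475183796 tip x est 0.03276076271417394
top blue z median 0.03080276571351337 before 0.03095443806335685 mean diff None 396
side blue z median 0.034332581736221224 before 0.034333558558189425 mean diff None 394
```

drive_tool([
  {"slide": [-0.02, 0, 0], "twist": 0},
  {"slide": [-0.02, 0, 0], "twist": 0},
  {"slide": [-0.02, 0.001, 0], "twist": 0},
  {"slide": [-0.02, 0, 0], "twist": 0},
  {"slide": [-0.02, 0.001, 0], "twist": 0},
  {"slide": [0, 0, 0], "twist": 0},
  {"slide": [0, 0, 0], "twist": 0},
  {"slide": [0, 0, 0], "twist": 0},
  {"slide": [0, 0, 0], "twist": 0},
  {"slide": [0, 0, 0], "twist": 0},
])

```text
clock: 19.35
ee_pos: [0.5176, 0.226, 0.0205]
tcp_rot: [-0.004, 0.054, 0.999, 0.0]
contact_force: [-21.4, 1.2, 23.6]
gripper_width: 0.0149
```

```bash
python3 look.py 6
```

```text
19.35 [0.51759835 0.22601526 0.02045377] F [-21.37956433   1.16037999  23.6431582 ] T [ 0.43164792  3.5677228  -0.07346532] w 0.014944925003650557 TCP fix x,y -0.07295697521007471 0.002460317986450641 tip x est 0.03904302478992529
top blue z median 0.032690135532255304 before 0.031110146350329382 mean diff None 359
side blue z median 0.035504714140407456 before 0.03433997841575498 mean diff None 387
```

drive_tool([
  {"slide": [-0.02, 0, 0], "twist": 0},
  {"slide": [-0.02, 0, 0], "twist": 0},
  {"slide": [-0.02, 0.001, 0], "twist": 0},
  {"slide": [-0.02, 0, 0], "twist": 0},
  {"slide": [-0.01, 0, 0], "twist": 0},
  {"slide": [0, 0, 0], "twist": 0},
  {"slide": [0, 0, 0], "twist": 0},
  {"slide": [0, 0, 0], "twist": 0},
  {"slide": [0, 0, 0], "twist": 0},
  {"slide": [0, 0, 0], "twist": 0},
])

```text
clock: 20.7
ee_pos: [0.5265, 0.2252, 0.0204]
tcp_rot: [-0.004, 0.054, 0.999, 0.0]
contact_force: [-21.1, 1.8, 24.4]
gripper_width: 0.0147
```

```bash
python3 look.py 7
```

```text
20.7 [0.52650474 0.22517385 0.0204479 ] F [-21.11079199   1.77002762  24.39069383] T [0.39016499 3.60488176 0.00466661] w 0.01465008400501154 TCP fix x,y -0.06401092940563115 0.002460810204354228 tip x est 0.047989070594368854
top blue z median 0.03397613519109588 before 0.03107147706468183 mean diff 0.0027660412735612304 321
side blue z median 0.03709178977746219 before 0.034344441347262666 mean diff 0.002698391434650502 368
```

View pics/side7.png

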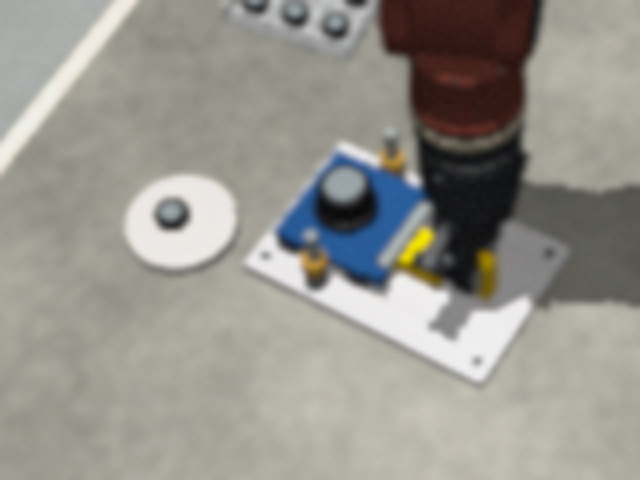

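Both depth views agree on a lift of about 2.7 mm, and the wedge lies flat under the bar at (405,255). I push 7 mm more.

drive_tool([
  {"slide": [-0.02, 0, 0], "twist": 0},
  {"slide": [-0.02, 0, 0], "twist": 0},
  {"slide": [-0.02, 0.001, 0], "twist": 0},
  {"slide": [-0.01, 0, 0], "twist": 0},
  {"slide": [0, 0, 0], "twist": 0},
  {"slide": [0, 0, 0], "twist": 0},
  {"slide": [0, 0, 0], "twist": 0},
  {"slide": [0, 0, 0], "twist": 0},
  {"slide": [0, 0, 0], "twist": 0},
  {"slide": [0, 0, 0], "twist": 0},
])

```text
clock: 22.05
ee_pos: [0.5336, 0.2245, 0.0205]
tcp_rot: [-0.004, 0.054, 0.999, 0.0]
contact_force: [-20.1, 2.2, 24.2]
gripper_width: 0.0148
```

drive_tool([
  {"slide": [0, 0, 0], "twist": 0},
  {"slide": [0, 0, 0], "twist": 0},
  {"slide": [0, 0, 0], "twist": 0},
  {"slide": [0, 0, 0], "twist": 0},
  {"slide": [0, 0, 0], "twist": 0},
  {"slide": [0, 0, 0], "twist": 0},
  {"slide": [0, 0, 0], "twist": 0},
  {"slide": [0, 0, 0], "twist": 0},
  {"slide": [0, 0, 0], "twist": 0},
  {"slide": [0, 0, 0], "twist": 0},
])

```text
clock: 23.3
ee_pos: [0.5336, 0.2245, 0.0205]
tcp_rot: [-0.004, 0.054, 0.999, 0.0]
contact_force: [-20.8, 1.9, 23.5]
gripper_width: 0.0153
```

```bash
python3 look.py 8; python3 - <<'E'
from h import *
f=dict(np.load("side8.npz"));m=yellow(f,(290,235,350,290));P,_=cloud(f,m)
q=P[:,:2]-np.array([.590,.2167]);a=np.radians(-5.4);x=np.array([np.cos(a),np.sin(a)]);y=np.array([-x[1],x[0]])
s=np.round(q@x*100).astype(int)
for k in np.unique(s): print(k,(s==k).sum(),(q@y)[s==k].min().round(4),(q@y)[s==k].max().round(4),P[s==k][:,2].max().round(4))
E
```

```text
23.3 [0.53356459 0.2245322  0.02047898] F [-20.84777231   1.88648491  23.54478477] T [ 0.40163412  3.57540071 -0.01092065] w 0.015251861880988404 TCP fix x,y -0.056922025573806344 0.0024863968495561577 tip x est 0.05507797442619366
top blue z median 0.035911766657862776 before 0.03107613049664404 mean diff None 307
side blue z median 0.03884394638933164 before 0.034359431562553944 mean diff None 352
-7 23 -0.0012 0.015 0.0704
-6 3 -0.0044 0.0025 0.0575
-3 2 0.0151 0.0209 0.0283
-2 3 0.0185 0.0203 0.0303
-1 13 -0.0145 0.019 0.0325
```

View pics/side8.png

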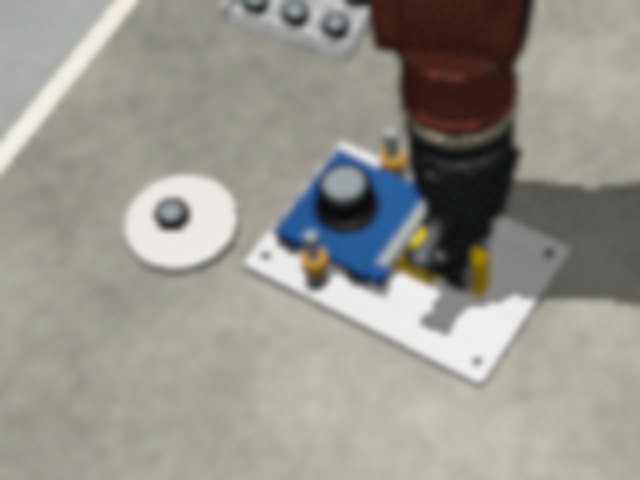

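View pics/top8.png

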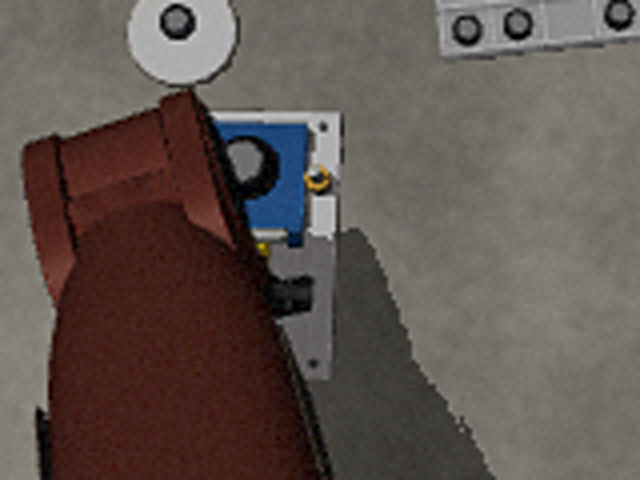

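Steady over 1.25 s, the lift is about 4.5 mm by depth and 4.0 mm by travel, so I hand in.

```bash
python3 -c "
from rig import manip
print(manip.hand_in());s=manip.state();print(s['clock'],s['ee_pos'],s['contact_force'],s['gripper_width'])"
```

```text
the job is handed in; nothing more can be done
None
the job is handed in; nothing more can be done
```

I gripped the yellow wedge by its upright grip, set it flat on the base plate and pushed its thin end in under the bar. I handed the job in still gripping it, with the carriage lifted off the plate. No verdict was reported.

Last checks, at 23.3 s of the 53 s allowed:
- **Position:** the thin end was about 55 mm past the bar and about 2.5 mm off the channel's middle. Both come from the measured tool pose.
- **Lift:** the wedge travel implies 4.0 mm. Median depths gave 4.5 mm in the side view and 4.8 mm in the top view. The views differ slightly, but all three are inside 2 to 6.5 mm.
- **First condition:** with the thin end about 19 mm, then 33 mm past the bar, the carriage height was unchanged. It only began to rise after that.
- **Steadiness:** the tool did not move over the last 1.25 s. The grip was set to 90 N, the opening was 15 mm, and the tool was tilted about 0.5 degrees. The wrist force was steady at about 31 N.
- **Not confirmed directly:** the arm hid most of the wedge from the top camera, so I judged it flat from the tool's height and tilt and from how the lift tracked the travel. I saw no sign of the gripper or arm touching the carriage, but I only have the pictures and wrist force to go on.
- **Bystanders:** I did not measure them again at the end. The puck and the visible part of the tray had not moved in the last pictures, and I kept the path clear of the jar and brush.

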